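# Uncover a rising-stem valve, open it to its stop and ease it back a quarter turn

## Task

Take the red lockout cover off the valve on the test manifold and stand it in the blue bin without dropping it. Then open the valve by its black handwheel (counter-clockwise from above), letting your hand rise with the stem so that the wheel is neither dragged up nor pushed down, until you feel it come up gently against its fully-open stop, without forcing it, and ease it back about a quarter turn so that it cannot seize there. Let go, and leave the other parts on the bench alone.

Things in the scene. Friction and masses are not known exactly. Their poses are not given: they have to be found in the camera images.
- manifold: Aluminium manifold block, 120 x 190 x 50 mm (x, y, z), bolted to the bench; origin at the centre of its underside, z up. The valve stands upright on its top at x 0, y -35 mm of the block's frame; at y +56 mm lies a round gauge, 52 mm across, 18 mm high. Two black-capped nipples stick 30 mm out of its -x face and two tubes 40 mm out of its +x face, all below its top.
- wheel_mid (a point): Centre of the black handwheel, on the valve axis at mid-height of the rim, z up; rises and turns with the wheel. Rubber-coated round-bar rim, 63 mm outside diameter, 10 mm thick, three thin spokes, a white dot on the rim; hub 23 mm across, its nut reaching 14 mm above and 6 mm below this point. Best held across the rim from above. Some 95 mm above the bench when the valve is shut; it starts between shut and half open.
- cover: Red plastic lockout cover: an upside-down cup, 100 mm outside diameter, 80 mm high, 4 mm wall, about 0.16 kg, with a round knob (28 mm across, 80 to 106 mm above the cup's lower rim) on top and two small hasp ears at its sides (120 mm over the ears). Origin at the centre of its lower rim, z up. At the start it stands on the block's top, over the wheel, touching neither wheel nor bonnet.
- bin: Empty blue stock bin, open above, 190 x 170 x 60 mm outside (x, y, z), walls and floor 4 mm, standing loose on the bench; origin at the centre of its underside.
- coupling: Bystander: steel coupling sleeve standing on the bench, 38 mm diameter, 43 mm high; origin at the centre of its underside.
- nipple: Bystander: steel nipple with a clear cap standing on the bench, 32 mm diameter, 50 mm high; origin at the centre of its underside.
- spanner: Bystander: spanner 160 mm long lying on the bench along its own x; origin at the centre of its underside.
- stem: Rising part of the valve, origin at the wheel's centre when the wheel is not loaded; does not turn. Counter-clockwise from above opens: it rises 16 mm a turn (2.5 mm per rad) and stays where it is left. It turns with a drag of 0.2 N m either way, up to a hard stop a third to two thirds of a turn from the start. Sideways it is rigid: a hand off-centre loads it.
- valve_base (a point): Fixed point on the valve axis on the block's top, 50 mm above the bench. Around it stand a dark collar (43 mm across), brass bonnet (36 mm across, up to 20 mm above this point) and gland nut (22 mm across, up to 27 mm).
- spindle: Turning steel spindle inside the wheel, origin as stem, its x in line with wheel_mid's x when no torque acts. The wheel's hub is a rubber bush on it: it gives 1 mm along the spindle per 15 N (over 20 N up or down is too much) and twists 0.25 rad per N m (0.05 rad against the drag; over 0.8 N m is forcing the valve).
Things that resemble listed ones, but are neither listed nor needed, are in the scene too. Of the things like the cover, leave any that is green, orange or purple; of the rest the larger one is meant.

How it is judged:
On the way, in this order (a step that is already met when the one before it is completed fails the run):
1. the red cover stands upright on the floor of the blue bin, let go (horizontal distance between cover and bin below 0.065 m and z of cover in the frame of bin below 0.01 m and angle between cover's own z axis and vertical below 0.12 rad and contact force between the fingers and cover below 0.1 N), for 0.2 s.
2. the valve is open and felt to bear on its stop (at least some 0.26 N m, against 0.2 N m of drag) (z of stem in the frame of manifold above 0.1053 m and angle between the x axis of wheel_mid and the x axis of spindle, either way round above 0.065 rad), for 0.1 s.
At the end, for the whole second after the job is handed in: The handwheel is let go 2 to 6 mm of rise (an eighth to three eighths of a turn) below its fully-open stop, having borne on that stop, and the red cover stands upright and at rest on the floor of the blue bin (z of stem in the frame of manifold between 0.0997 and 0.1037 m and horizontal distance between cover and bin below 0.065 m and z of cover in the frame of bin below 0.01 m and angle between cover's own z axis and vertical below 0.12 rad and linear speed of cover below 0.02 m/s); the robot touches nothing.
It fails at once if the wheel is turned with more than about 0.8 N m, so the stop is forced (0.2 rad of twist in its rubber bush) (angle between the x axis of wheel_mid and the x axis of spindle, either way round above 0.2 rad).
It fails at once if the wheel is dragged up or pushed down along its spindle with more than about 20 N (1.33 mm of give in its rubber bush) (z of wheel_mid in the frame of spindle above 0.00133 m or z of wheel_mid in the frame of spindle below -0.00133 m).
It fails at once if the cover is dropped or thrown (linear speed of cover above 0.7 m/s and contact force between the fingers and cover below 0.1 N).
It fails at once if the coupling, nipple or spanner is moved by more than 20 mm (distance of any of coupling, nipple, spanner from where it was at the start of the episode above 0.02 m).
It also fails if it takes over 67 s, if anything falls off the work surface, if the arm or the gripper's body presses on something with over 40 N, if the wrist force passes 120 N, or if a joint passes its speed limit or range.

## Robot

A 7-joint arm with a two-finger parallel gripper is mounted at the origin on the work surface. World frame = base frame: x ahead of the robot, y to its left, z up, the work surface at z = 0. Lengths are in m, angles in rad, forces in N, time in s.
With the tool pointing down it reaches from about 0.4 to 0.85 m from the base axis. Payload 10.4 kg.
Tool frame: the origin (TCP) lies between the finger pads; the fingertips stand manip.finger_overhang ahead of it and the grasp point (between the pads) lies 11 mm behind it (manip.finger_overhang is the distance from the TCP to the fingertips, in m); x points along the fingers, z is the direction in which the jaws open and shut, and the axes are right-handed (so a half turn about x gives the same grasp; the last joint's range is limited). The gripper opens to 85 mm and grips with 20 to 120 N. Pads are 22 mm wide; open, the fingers measure 114 mm over their backs; the gripper's body (76 mm by 85 mm) begins 54 mm behind the grasp point. The pads swing forward as they close: fully open they stand 13 mm farther back than shut.
Start: joints at [1.078, 0.332, -0.065, 1.46, 0.022, 1.35, -0.088], TCP at [0.283, -0.557, 0.239] pointing down, gripper open.
Joint ranges: [-2.6, 2.6], [-0.5, 2.12], [-1.47, 1.34], [0.16, 2.42], [-1.27, 4.41], [0.06, 2.06], [-2.6, 2.6]. Speed limits (rad/s): [2.22, 2.22, 2.79, 2.79, 3.14, 3.14, 3.14].

## Interface

Orientations are given as a unit quaternion [x, y, z, w].
In Python, from workcell import get_obs, camera, workorder, manip gives the robot as it stands. The module is installed in compiled form; this text tells all that it offers.
- The arm moves only by the tool play_rows, never from a script. Its argument "increments" is text: rows parted by semicolons, each of 4 numbers parted by spaces: the shift along the tool's x, y, z in m, then the turn about the tool's x in rad. A call has 1 to 20 rows; each row shifts and turns the pose as measured when the row begins, along the tool's axes as they then stand; what a row does not reach is not made up. A row lasts 1/10 s, in which the tool goes at most 50 mm and 8.59 degrees, less where a joint would pass 70% of its speed; a pose out of reach is approached as far as the arm can. A call is refused whole if a number of a shift passes 0.05 or a number of a turn 0.15, either way. A call with a gripper value outside its range is refused whole. "hand" is the gripper command: -1 is fully open, 1 is shut, values between are in proportion, set as the call begins (left out, the last holds). The fingers move at their own pace and stop on an object; "squeeze" is the grip in N (left out, the last holds). Time passes only in rows, so rows that do not move let the fingers close. It gives the time, the measured TCP pose, the force and the opening at its end, in the units of the state.
- get_obs(): the state, without advancing time (a new reading comes with each control period).
- camera(name): name is "scene" or "top" or "wrist"; returns a dict with "img" (420x560x3 uint8, blue, green, red), "fov_y" (degrees; the focal length in pixels is half the picture's height over the tangent of half this angle, whatever the lens; pixels are square), "cx", "cy" (the principal point, pixels), "distortion" ([k1, k2, p1, p2, k3] as OpenCV has them; the pictures are not rectified), "R" (3x3) and "t" (3): a world point X has camera coordinates R X + t; the wrist camera has in their place "tool_from_camera" (4x4, takes a point from camera to tool coordinates, whose origin is the TCP and whose axes are the tool frame's). Camera axes: x right, y down, z forward; pixel columns grow to the right and rows downward; lengths in m; the calibration is good to about 2 mm. A picture is of the moment at which its call begins: read the wrist's pose just before it. There is no depth.
- workorder.hand_in(): hands the job in, once; it reports no verdict.
The state is a dict: "clock": time; "joint_pos": joint angles; "joint_velocities": joint speeds; "tau": joint torques, N m; "position": TCP position; "ee_rot": TCP orientation; "ft_force": force on the tool from outside, world axes, zero at the start; "torque": the same for the moment, N m; "grip_width": opening from 0.0 (shut) to 1.0 (fully open).
Only numpy, scipy, OpenCV 4.12 (cv2) and the standard library are available. Lean on these libraries where they do the work, as an engineer would, in place of code of your own. Each camera call takes 0.05 s, during which the arm holds its last target.

## Working session

There is one attempt and no reset: what is moved stays moved. The work goes in short steps, Python scripts to look and compute and a tool call to move; the robot and the scene stay as the last step left them, time stands still between calls to the robot, and variables do not carry over. Pictures are saved under pics/ and viewed, and the job is handed in when it is done.

Besides the shell and the picture viewer there is one more tool, called as name(argument=value, ...) on one line, values as JSON. play_rows: Moves the arm, as the interface text tells. Its arguments: {"type":"object","properties":{"increments":{"type":"string"},"hand":{"type":"number"},"squeeze":{"type":"number"}},"required":["increments"]}

```bash
mkdir -p pics
cat > h.py <<'E'
import numpy as np, cv2
from workcell import get_obs, camera, workorder, manip
from scipy.spatial.transform import Rotation as Rot
def K(c):
    f=210/np.tan(np.radians(c["fov_y"])/2)
    return np.array([[f,0,c["cx"]],[0,f,c["cy"]],[0,0,1.]])
def pose(o=None):
    o=o or get_obs(); return np.array(o["position"]),Rot.from_quat(o["ee_rot"]).as_matrix()
def ext(c,P=None):
    if "R" in c: return np.array(c["R"]),np.array(c["t"])
    p,R=P; T=np.eye(4);T[:3,:3]=R;T[:3,3]=p
    M=np.linalg.inv(T@np.array(c["tool_from_camera"])); return M[:3,:3],M[:3,3]
def ray(c,uv,P=None):
    R,t=ext(c,P); n=cv2.undistortPoints(np.array(uv,float).reshape(-1,1,2),K(c),np.array(c["distortion"],float)).reshape(-1,2)
    d=np.c_[n,np.ones(len(n))]@R; return -R.T@t,d
def onz(c,uv,z,P=None):
    o,d=ray(c,uv,P); return o+d*((z-o[2])/d[:,2])[:,None]
def proj(c,X,P=None):
    R,t=ext(c,P); return cv2.projectPoints(np.array(X,float).reshape(-1,3),cv2.Rodrigues(R)[0],t,K(c),np.array(c["distortion"],float))[0].reshape(-1,2)
E
python3 - <<'E'
from h import *
import pickle
o=get_obs();print({k:np.round(v,3) for k,v in o.items()}); print(manip.finger_overhang)
print(pose()[1].round(3))
for n in ["scene","top","wrist"]:
    P=pose();c=camera(n);cv2.imwrite(f"pics/{n}0.png",c["img"]);pickle.dump((c,P),open(f"{n}0.pkl","wb"))
    print(n,c["fov_y"],c["distortion"],(-np.array(c["R"]).T@c["t"]).round(3) if "R" in c else np.round(c["tool_from_camera"],3))
E
```

```text
{'clock': np.float64(0.0), 'joint_pos': array([ 1.078,  0.333, -0.065,  1.461,  0.022,  1.35 , -0.088]), 'joint_velocities': array([-0.002, -0.001, -0.001, -0.   ,  0.001,  0.   ,  0.001]), 'tau': array([-1.0000e-03, -6.2545e+01,  4.9000e-02, -3.9160e+01,  1.6000e-02,
        1.0000e-02, -0.0000e+00]), 'position': array([ 0.283, -0.557,  0.239]), 'ee_rot': array([ 0.37 ,  0.603, -0.37 ,  0.602]), 'ft_force': array([-0.082, -0.713,  0.301]), 'torque': array([ 0.026,  0.014, -0.012]), 'grip_width': np.float64(1.002)}
0.008
[[-0.001  0.892  0.453]
 [ 0.001  0.453 -0.892]
 [-1.    -0.    -0.001]]
scene 53.97771905181069 [0.0030302 0.        0.        0.        0.       ] [ 1.184 -0.212  0.668]
top 50.20598444943627 [-0.10693068  0.          0.          0.          0.        ] [0.431 0.045 1.093]
wrist 61.298244308704405 [-0.08442669  0.          0.          0.          0.        ] [[-0.001 -0.286  0.958 -0.133]
 [ 0.002 -0.958 -0.286  0.073]
 [ 1.     0.001  0.001  0.   ]
 [ 0.     0.     0.     1.   ]]
```

View pics/scene0.png

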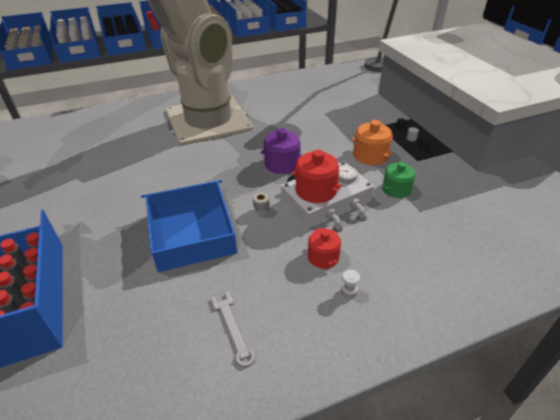

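View pics/top0.png

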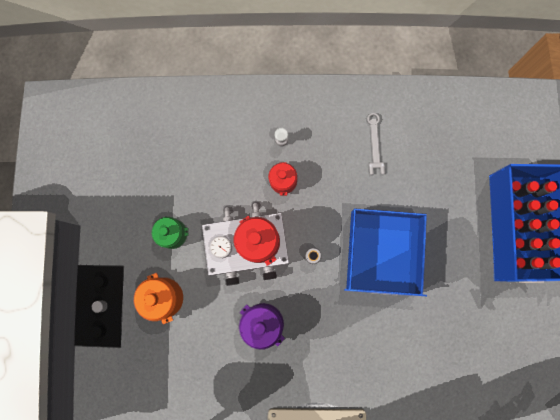

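View pics/wrist0.png

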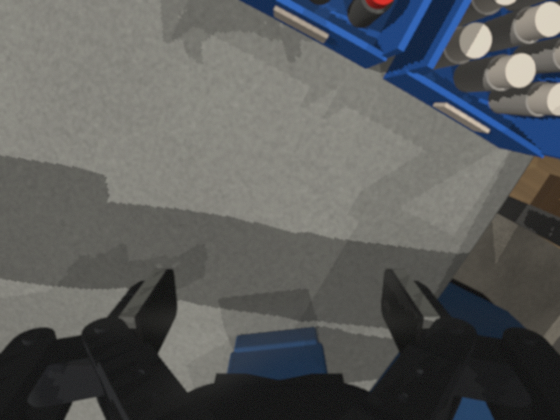

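Run:
```python
from h import *
import pickle
for n in ["scene","top"]:
    c,P=pickle.load(open(f"{n}0.pkl","rb"))
    print(n,proj(c,[P[0],[0,0,0],[.5,0,0],[.5,.2,0],[.5,-.2,0],[.28,-.55,0]]).round(0).tolist(), c["cx"],c["cy"])
    im=c["img"]
    hsv=cv2.cvtColor(im,cv2.COLOR_BGR2HSV); h,s,v=cv2.split(hsv)
    for nm,m in dict(red=((h<8)|(h>172))&(s>150)&(v>60),blue=(h>100)&(h<125)&(s>130)&(v>50)).items():
        k,l,st,ce=cv2.connectedComponentsWithStats(m.astype(np.uint8))
        for i in range(1,k):
            if st[i,4]>250: print(nm,st[i],ce[i].round(1))
    x0,y0,x1,y1=(230,120,440,310) if n=="scene" else (150,110,450,310)
    cv2.imwrite(f"pics/{n}0c.png",cv2.resize(im[y0:y1,x0:x1],None,fx=2.66,fy=2.66,interpolation=cv2.INTER_CUBIC))
```

```text
scene [[-47.0, 134.0], [208.0, 120.0], [260.0, 218.0], [335.0, 197.0], [176.0, 241.0], [10.0, 220.0]] 283.07222211380645 202.55400383726933
red [ 293  150   48   52 1884] [316.4 176.3]
red [ 308  228   32   40 1041] [323.7 247.9]
blue [ 208    0   98   37 1698] [261.6  17.1]
blue [  97    3   49   52 1205] [120.7  29.4]
blue [141   2  21  47 341] [150.7  28.1]
blue [505   6  46  38 490] [526.4  28.5]
blue [   0    8  100   62 2765] [45.8 39.5]
blue [ 142  180   95   92 6124] [188.8 225.7]
blue [   0  211   62  156 5336] [ 35.9 302.1]
top [[605.0, 349.0], [316.0, 456.0], [317.0, 246.0], [235.0, 245.0], [399.0, 246.0], [540.0, 336.0]] 285.6267265452132 217.63820640159483
red [269 163  28  32 695] [282.6 177.9]
red [ 234  216   45   49 1648] [256.4 239.9]
blue [ 489  164   71  118 5178] [520.6 221.2]
blue [ 344  209   83   87 6258] [386.4 251.9]
```

View pics/top0c.png

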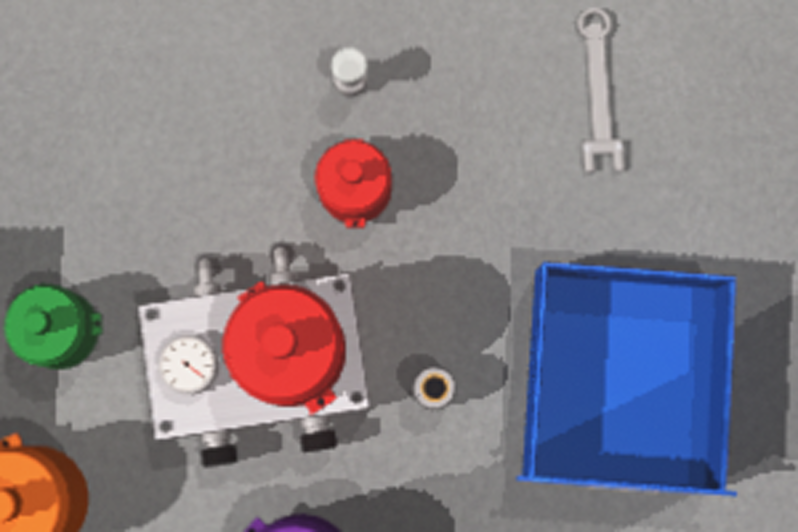

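View pics/scene0c.png

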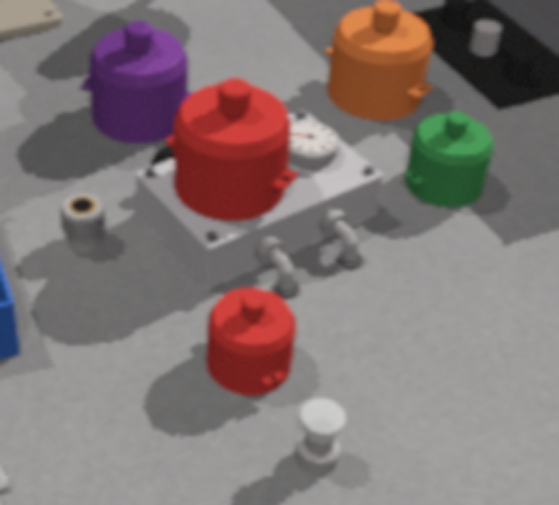

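Run:
```python
from h import *
import pickle
c,P=pickle.load(open("top0.pkl","rb")); cs,_=pickle.load(open("scene0.pkl","rb"))
cr=lambda a,o:np.array(a,float)/2.66+np.array(o)-0.3
T=(150,110);S=(230,120)
b=onz(c,cr([(138,307),(348,274),(368,405),(155,438)],T),.05); print("block",b.round(4).tolist(),b.mean(0).round(4))
print([np.linalg.norm(b[i]-b[(i+1)%4]).round(4) for i in range(4)])
y=(b[0]-b[1]+b[3]-b[2])[:2]; y/=np.linalg.norm(y); x=np.array([y[1],-y[0]]); print("yaw",np.arctan2(x[1],x[0]))
print("valve",b.mean(0)[:2]-.035*y)
g=onz(c,cr([(187,363)],T),.068);print("gauge",g, "pred",b.mean(0)[:2]+.056*y)
bn=onz(c,cr([(541,262),(735,277),(728,494),(524,478)],T),.06); print("bin",bn.round(4).tolist(),bn.mean(0).round(4)); print([np.linalg.norm(bn[i]-bn[(i+1)%4]).round(4) for i in range(4)])
# knob tri
k=cr([(280,337)],T); ks=cr([(235,92)],S)
print("knob top",onz(c,k,.156),"scene",onz(cs,ks,.156))
# lid circle
im=c["img"];h,s,v=cv2.split(cv2.cvtColor(im,cv2.COLOR_BGR2HSV));m=(((h<8)|(h>172))&(s>150)&(v>60)).astype(np.uint8)*255
m[:, :225]=0;m[:205]=0;m[:,310:]=0
m=cv2.morphologyEx(m,cv2.MORPH_OPEN,cv2.getStructuringElement(cv2.MORPH_ELLIPSE,(25,25)))
ct=max(cv2.findContours(m,0,1)[0],key=cv2.contourArea);(u,w),r=cv2.minEnclosingCircle(ct);M=cv2.moments(m);print(u,w,r,M['m10']/M['m00'],M['m01']/M['m00'])
print(onz(c,[[u,w]],.13))
for nm,p in dict(coup=(434,387)).items(): print(nm,onz(c,cr([p],T),.043))
```

```text
block [[0.5439, 0.2737, 0.05], [0.5742, 0.0872, 0.05], [0.4589, 0.0687, 0.05], [0.4284, 0.2553, 0.05]] [0.5013 0.1712 0.05  ]
[np.float64(0.1889), np.float64(0.1167), np.float64(0.1891), np.float64(0.1169)]
yaw 0.1614671607376867
valve [0.50695988 0.1366807 ]
gauge [[0.49337047 0.22533834 0.068     ]] pred [0.49233013 0.22649702]
bin [[0.5841, -0.082, 0.06], [0.5716, -0.2526, 0.06], [0.3833, -0.2416, 0.06], [0.3969, -0.0658, 0.06]] [ 0.484  -0.1605  0.06  ]
[np.float64(0.171), np.float64(0.1885), np.float64(0.1764), np.float64(0.1879)]
knob top [[0.50910774 0.13630853 0.156     ]] scene [[0.51569659 0.13590539 0.156     ]]
257.0 239.5 23.436182022094727 256.2807570977918 239.7179810725552
[[0.50457671 0.1343113  0.13      ]]
coup [[0.47522007 0.0109804  0.043     ]]
```

Red candidates in the top view are (256,240), the larger one standing on the block, and (283,178), the smaller one on the bench. The crops confirm that the larger one, on the manifold over the valve, is the one meant. Next I move over it.

play_rows(increments="-0.01 0.034 -0.034 0;0 0.034 -0.034 0;0 0.034 -0.034 0;0 0.034 -0.034 0;0 0.034 -0.034 0;0 0.034 -0.034 0;0 0.034 -0.034 0;0 0.034 -0.034 0;0 0.034 -0.034 0;0 0.034 -0.034 0;0 0.034 -0.034 0;0 0.034 -0.034 0;0 0.034 -0.034 0;0 0.034 -0.034 0", hand=-1, squeeze=40)

```text
clock: 1.55
position: [0.4958, 0.1009, 0.2458]
ee_rot: [0.373, 0.601, -0.375, 0.6]
ft_force: [0.7, -0.9, 0.2]
grip_width: 1.004
```

```bash
cat >> h.py <<'E'
def to(x,y,z):
    p,R=pose(); print("tool delta to goal",(R.T@(np.array([x,y,z])-p)).round(4))
def st():
    o=get_obs(); p,R=pose(o); print("t",round(float(o["clock"]),2),"p",p.round(4),"F",np.round(o["ft_force"],2),"M",np.round(o["torque"],3),"w",round(float(o["grip_width"]),3),"q",np.round(o["joint_pos"],3),"zax",R[:,2].round(3), "xax",R[:,0].round(4))
E
python3 -c "
from h import *
st();to(.508,.136,.239)"
```

```text
t 1.55 p [0.4958 0.1009 0.2458] F [ 0.7  -0.94  0.22] M [-0.011 -0.072 -0.001] w 1.004 q [ 0.382  0.124 -0.719  1.727  0.084  1.325 -1.469] zax [ 0.44  -0.898  0.   ] xax [-0.0026 -0.0013 -1.    ]
tool delta to goal [ 0.0067  0.0265 -0.0262]
```

play_rows(increments="0.01 0.014 -0.014 0;0.01 0.012 -0.012 0;0.01 0 0 0;0 0 0 0")

```text
clock: 1.95
position: [0.5073, 0.1454, 0.2142]
ee_rot: [0.371, 0.604, -0.371, 0.601]
ft_force: [0.1, -0.7, 0.4]
grip_width: 1.0
```

Run:
```python
from h import *
st();to(.508,.136,.141)
P=pose();c=camera("wrist");cv2.imwrite("pics/w1.png",c["img"])
print(proj(c,[[.508,.136,.156],P[0]],P))
```

```text
t 1.95 p [0.5073 0.1454 0.2142] F [ 0.06 -0.68  0.39] M [-0.078 -0.017 -0.072] w 1.0 q [ 0.303  0.209 -0.746  1.719  0.144  1.273 -1.578] zax [ 0.45  -0.893 -0.004] xax [-0.0035  0.0027 -1.    ]
tool delta to goal [ 0.0731 -0.0035  0.009 ]
[[293.14649305 241.73422903]
 [277.54288903 285.67779303]]
```

View pics/w1.png

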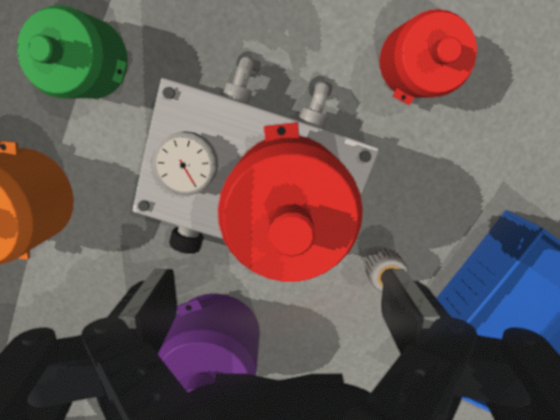

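Run:
```python
from h import *
im=cv2.imread("pics/w1.png")[180:300,210:370]; cv2.imwrite("pics/w1c.png",cv2.resize(im,None,fx=5,fy=5,interpolation=cv2.INTER_CUBIC))
g=cv2.imread("pics/w1.png");h,s,v=cv2.split(cv2.cvtColor(g,cv2.COLOR_BGR2HSV));m=(((h<8)|(h>172))&(s>150)&(v>60)).astype(np.uint8)*255
m[:,370:]=0; m=cv2.morphologyEx(m,cv2.MORPH_OPEN,cv2.getStructuringElement(cv2.MORPH_ELLIPSE,(61,61)))
ct=max(cv2.findContours(m,0,1)[0],key=cv2.contourArea);print(cv2.boundingRect(ct),cv2.minEnclosingCircle(ct))
P=pose();c=camera("wrist")
a=np.linspace(0,2*np.pi,60)
for xc,yc in [(.508,.136),(.513,.139)]:
    q=proj(c,np.c_[xc+.05*np.cos(a),yc+.05*np.sin(a),0*a+.13],P);print(q.min(0),q.max(0))
```

```text
(219, 134, 143, 147) ((289.42901611328125, 207.12689208984375), 73.7587661743164)
[215.09549504 149.78076591] [368.08514939 294.47035108]
[213.98318652 140.21648215] [368.10002472 287.0562561 ]
```

View pics/w1c.png

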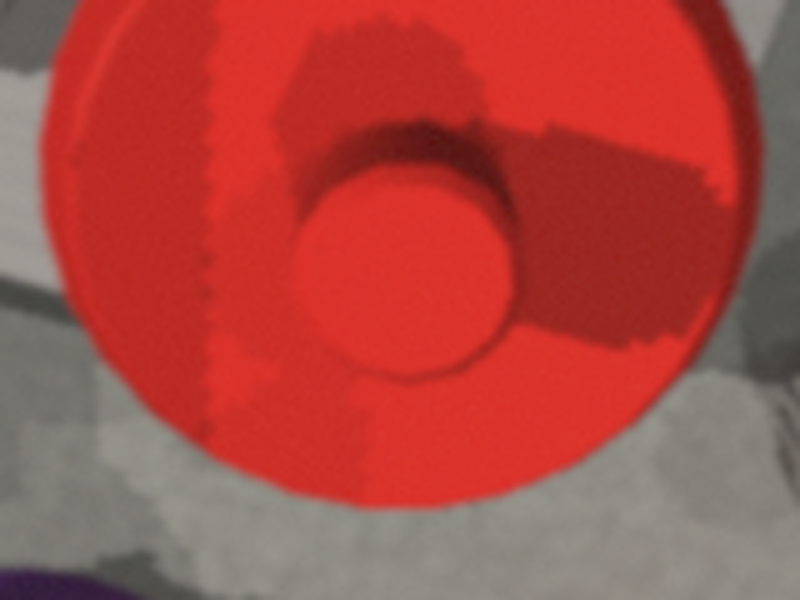

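Run:
```python
from h import *
P=pose();c=camera("wrist")
X=onz(c,[[291,234]],.156,P)[0];print(X);st();to(X[0],X[1],.141)
```

```text
[0.51191912 0.13873209 0.156     ]
t 2.1 p [0.5082 0.1449 0.2161] F [ 0.9  -0.21  0.06] M [-0.045 -0.018 -0.025] w 0.998 q [ 0.304  0.207 -0.746  1.717  0.143  1.274 -1.578] zax [ 0.449 -0.894 -0.003] xax [-6.0e-04  2.8e-03 -1.0e+00]
tool delta to goal [0.075  0.0005 0.0074]
```

play_rows(increments="0.02 0 0.004 0;0.02 0 0.003 0;0.015 0 0 0;0.01 0 0 0;0.005 0 0 0;0 0 0 0")

```text
clock: 2.7
position: [0.5137, 0.1346, 0.1471]
ee_rot: [0.375, 0.599, -0.372, 0.602]
ft_force: [-0.1, 0.2, 0.0]
grip_width: 1.0
```

Run:
```python
from h import *
st();to(.5115,.1385,.140)
```

```text
t 2.7 p [0.5137 0.1346 0.1471] F [-0.11  0.18  0.04] M [ 0.007  0.007 -0.015] w 1.0 q [ 0.295  0.275 -0.725  1.799  0.201  1.137 -1.609] zax [ 0.442 -0.897  0.002] xax [ 0.006   0.0011 -1.    ]
tool delta to goal [ 0.0071 -0.0003 -0.0045]
```

play_rows(increments="0.005 0 -0.003 0;0.002 0 -0.001 0;0 0 0 0")

```text
clock: 3.0
position: [0.5125, 0.139, 0.141]
ee_rot: [0.375, 0.598, -0.371, 0.603]
ft_force: [-0.2, -0.0, 0.6]
grip_width: 1.002
```

play_rows(increments="0 0 0 0;0 0 0 0;0 0 0 0;0 0 0 0;0 0 0 0;0 0 0 0", hand=1, squeeze=40)

```text
clock: 3.6
position: [0.513, 0.1394, 0.142]
ee_rot: [0.375, 0.598, -0.371, 0.603]
ft_force: [0.5, -0.4, 0.8]
grip_width: 0.31
```

Run:
```python
from h import *
st()
c=camera("wrist");cv2.imwrite("pics/w2.png",c["img"])
```

```text
t 3.6 p [0.513  0.1394 0.142 ] F [ 0.49 -0.37  0.81] M [-0.014  0.07  -0.036] w 0.31 q [ 0.286  0.28  -0.727  1.806  0.208  1.123 -1.622] zax [ 0.443 -0.896  0.003] xax [ 0.0094  0.0017 -1.    ]
```

View pics/w2.png

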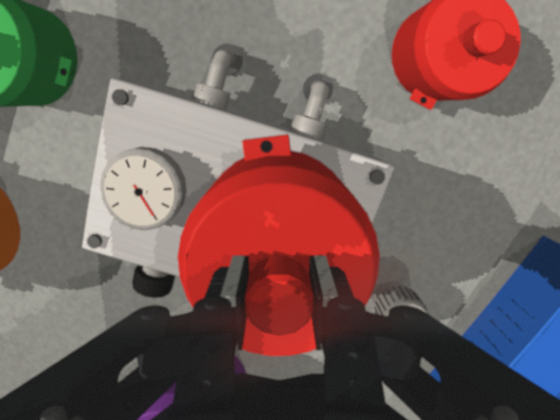

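The knob is held, with an opening of about 26 mm. Lifting.

play_rows(increments="-0.005 0 0 0;-0.01 0 0 0;-0.02 0 0 0;-0.02 0 0 0;-0.02 0 0 0;-0.015 0 0 0;0 0 0 0", squeeze=50)

```text
clock: 4.35
position: [0.5115, 0.1393, 0.2384]
ee_rot: [0.375, 0.598, -0.371, 0.603]
ft_force: [0.3, -0.4, -1.1]
grip_width: 0.311
```

Run:
```python
from h import *
st();to(.484,-.160,.222)
c=camera("scene");cv2.imwrite("pics/s3.png",c["img"])
```

```text
t 4.35 p [0.5115 0.1393 0.2384] F [ 0.3  -0.39 -1.13] M [-0.011  0.034  0.004] w 0.311 q [ 0.317  0.186 -0.744  1.688  0.132  1.309 -1.563] zax [ 0.444 -0.896  0.002] xax [ 0.0089  0.0019 -1.    ]
tool delta to goal [ 0.0156 -0.1576  0.256 ]
```

View pics/s3.png

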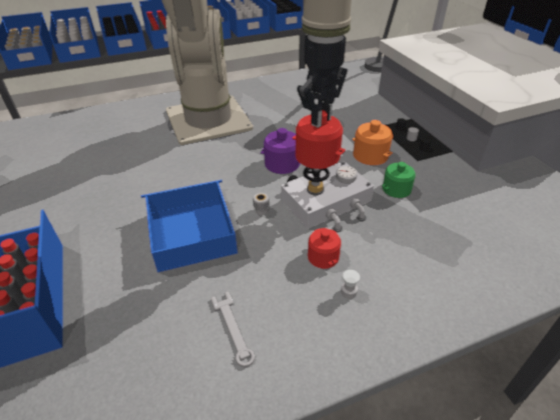

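play_rows(increments="0 -0.008 0.013 0;0 -0.016 0.026 0;0 -0.016 0.026 0;0 -0.016 0.026 0;0 -0.016 0.026 0;0 -0.016 0.026 0;0 -0.016 0.026 0;0 -0.016 0.026 0;0 -0.016 0.026 0;0 -0.016 0.026 0;0 -0.006 0.009 0;0 0 0 0;0 0 0 0")

```text
clock: 5.7
position: [0.4762, -0.1699, 0.2248]
ee_rot: [0.372, 0.605, -0.371, 0.598]
ft_force: [-0.5, 0.2, -0.7]
grip_width: 0.303
```

Run:
```python
from h import *
st();to(.484,-.160,.098)
P=pose();c=camera("wrist");cv2.imwrite("pics/w4.png",c["img"])
c=camera("top");cv2.imwrite("pics/t4.png",c["img"])
```

```text
t 5.7 p [ 0.4762 -0.1699  0.2248] F [-0.51  0.17 -0.67] M [ 0.027  0.046 -0.007] w 0.303 q [ 0.716  0.118 -0.492  1.762  0.053  1.284 -0.897] zax [ 0.447 -0.895 -0.009] xax [-0.0071  0.0062 -1.    ]
tool delta to goal [ 0.1268  0.0118 -0.0042]
```

View pics/w4.png

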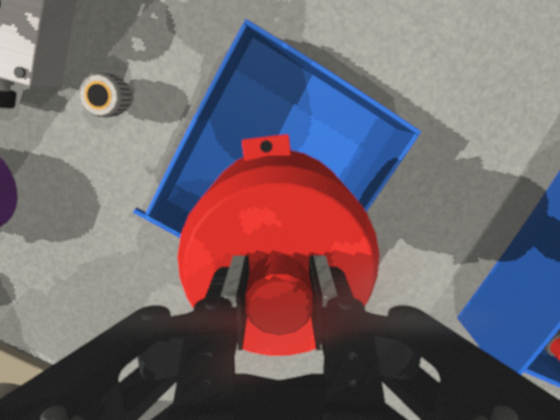

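View pics/t4.png

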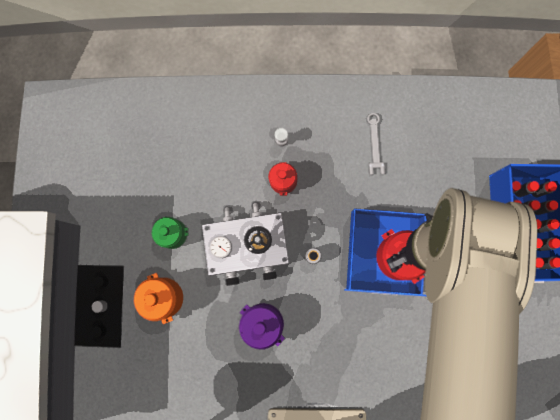

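play_rows(increments="0.01 0.006 -0.002 0;0.02 0.006 -0.002 0;0.025 0 0 0;0.025 0 0 0;0.02 0 0 0;0.01 0 0 0;0 0 0 0")

```text
clock: 6.5
position: [0.4882, -0.1493, 0.1091]
ee_rot: [0.369, 0.607, -0.366, 0.601]
ft_force: [-0.0, -0.4, -0.9]
grip_width: 0.305
```

Run:
```python
from h import *
st();to(.484,-.160,.096)
c=camera("scene");cv2.imwrite("pics/s5.png",cv2.resize(c["img"][130:300,110:290],None,fx=4,fy=4)[:600])
```

```text
t 6.5 p [ 0.4882 -0.1493  0.1091] F [-0.05 -0.36 -0.87] M [ 0.037 -0.063 -0.016] w 0.305 q [ 0.665  0.246 -0.505  1.886  0.128  1.049 -0.986] zax [ 0.459 -0.889 -0.009] xax [-0.004   0.0077 -1.    ]
tool delta to goal [ 0.013  -0.0086  0.0077]
```

View pics/s5.png

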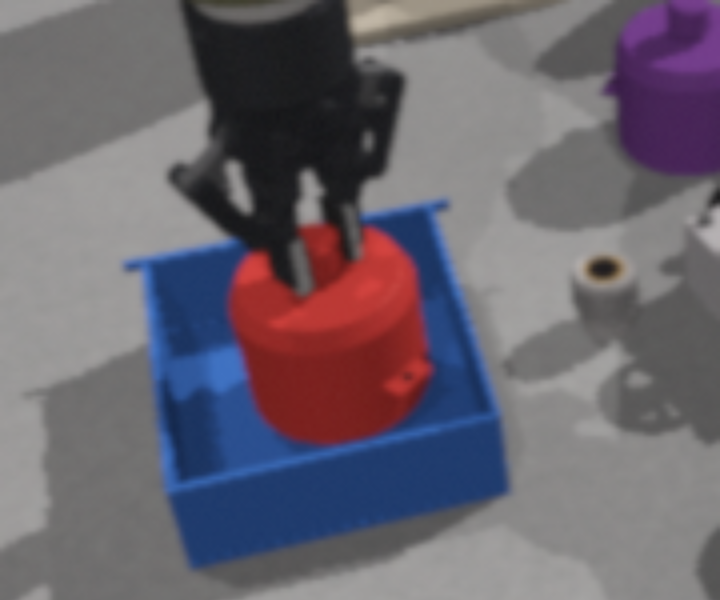

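play_rows(increments="0.004 -0.004 0.004 0;0.003 -0.003 0.003 0;0.003 0 0 0;0 0 0 0")

```text
clock: 6.95
position: [0.4871, -0.1601, 0.1018]
ee_rot: [0.37, 0.604, -0.366, 0.603]
ft_force: [-1.2, -1.1, -0.5]
grip_width: 0.305
```

play_rows(increments="0.003 0 0 0;0.002 0 0 0;0 0 0 0")

```text
clock: 7.25
position: [0.4874, -0.1603, 0.097]
ee_rot: [0.37, 0.604, -0.366, 0.603]
ft_force: [0.5, -0.3, -1.8]
grip_width: 0.305
```

Run:
```python
from h import *
st();to(.484,-.160,.096)
```

```text
t 7.25 p [ 0.4874 -0.1603  0.097 ] F [ 0.47 -0.32 -1.85] M [ 0.015 -0.032 -0.029] w 0.305 q [ 0.676  0.261 -0.495  1.896  0.138  1.018 -0.973] zax [ 0.458 -0.889 -0.004] xax [ 0.0022  0.0051 -1.    ]
tool delta to goal [ 0.001  -0.0029 -0.0018]
```

play_rows(increments="0.002 0 0 0;0 0 0 0")

```text
clock: 7.45
position: [0.4879, -0.16, 0.0964]
ee_rot: [0.37, 0.604, -0.366, 0.604]
ft_force: [-0.2, 1.0, -1.8]
grip_width: 0.302
```

play_rows(increments="0.002 0 0 0;0 0 0 0")

```text
clock: 7.65
position: [0.4885, -0.1596, 0.0965]
ee_rot: [0.37, 0.604, -0.366, 0.604]
ft_force: [-0.2, 0.1, 0.5]
grip_width: 0.304
```

play_rows(increments="0.002 0 0 0;0 0 0 0")

```text
clock: 7.85
position: [0.489, -0.1593, 0.0964]
ee_rot: [0.369, 0.603, -0.366, 0.605]
ft_force: [-0.5, 0.2, -1.8]
grip_width: 0.307
```

play_rows(increments="0.003 0 0 0;0.002 0 0 0;0 0 0 0")

```text
clock: 8.15
position: [0.4897, -0.1591, 0.0965]
ee_rot: [0.369, 0.603, -0.367, 0.605]
ft_force: [0.3, -0.2, -1.5]
grip_width: 0.303
```

Run:
```python
from h import *
st();to(.484,-.160,.096)
c=camera("scene");cv2.imwrite("pics/s6.png",cv2.resize(c["img"][130:300,110:290],None,fx=4,fy=4)[:600])
st()
```

```text
t 8.15 p [ 0.4897 -0.1591  0.0965] F [ 0.25 -0.16 -1.46] M [ 0.001 -0.021  0.017] w 0.303 q [ 0.67   0.263 -0.496  1.895  0.144  1.015 -0.981] zax [ 0.459 -0.888  0.002] xax [ 4.5e-03  6.0e-04 -1.0e+00]
tool delta to goal [ 0.0005 -0.0055 -0.0018]
t 8.2 p [ 0.4898 -0.1591  0.0964] F [-0.08  0.17 -1.67] M [-0.018 -0.007 -0.024] w 0.303 q [ 0.67   0.263 -0.496  1.895  0.144  1.014 -0.981] zax [ 0.459 -0.888  0.002] xax [ 4.8e-03  7.0e-04 -1.0e+00]
```

View pics/s6.png

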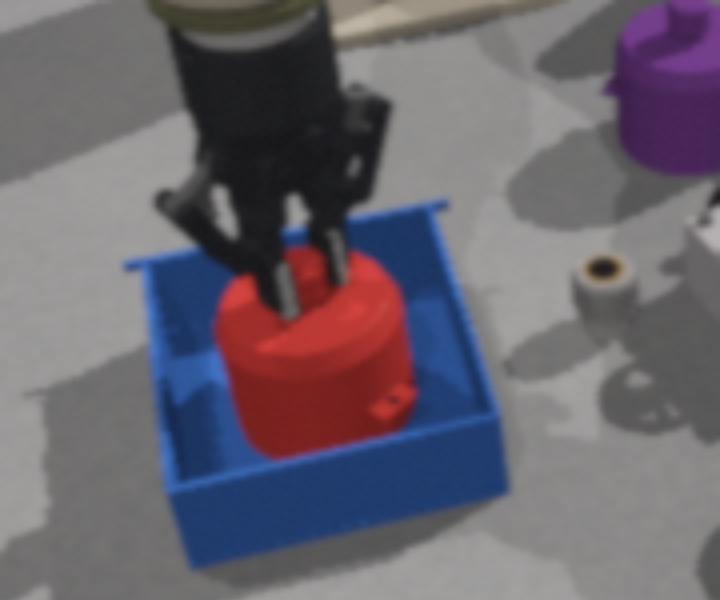

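play_rows(increments="0.004 -0.003 0 0")

```text
clock: 8.3
position: [0.4895, -0.1592, 0.0954]
ee_rot: [0.369, 0.602, -0.365, 0.607]
ft_force: [-13.2, 14.9, 64.3]
grip_width: 0.305
```

play_rows(increments="0 0 0 0;0 0 0 0")

```text
clock: 8.5
position: [0.4905, -0.1587, 0.0962]
ee_rot: [0.369, 0.601, -0.365, 0.608]
ft_force: [0.2, -1.2, -1.3]
grip_width: 0.306
```

Contact with the floor is confirmed: an overshoot gave 64 N and the TCP stayed at 0.096. Releasing.

play_rows(increments="0 0 0 0;0 0 0 0;0 0 0 0;0 0 0 0;0 0 0 0;0 0 0 0", hand=-1)

```text
clock: 9.1
position: [0.4894, -0.1589, 0.094]
ee_rot: [0.369, 0.602, -0.365, 0.607]
ft_force: [-1.1, -1.2, 0.3]
grip_width: 0.999
```

play_rows(increments="-0.005 0 0 0;-0.015 0 0 0;-0.03 0 0 0;-0.04 0 0 0;-0.03 0 0 0;0 0 0 0")

```text
clock: 9.7
position: [0.4877, -0.1586, 0.2194]
ee_rot: [0.369, 0.603, -0.365, 0.606]
ft_force: [-0.3, -0.3, 0.2]
grip_width: 0.995
```

Run:
```python
from h import *
st();to(.510,.137,.2)
P=pose();c=camera("wrist");cv2.imwrite("pics/w7.png",c["img"])
c=camera("top");im=c["img"]
cv2.imwrite("pics/t7.png",cv2.resize(im[190:310,190:440],None,fx=3.2,fy=3.2,interpolation=cv2.INTER_CUBIC))
print(proj(c,[[.507,.1367,.105]]))
```

```text
t 9.7 p [ 0.4877 -0.1586  0.2194] F [-0.33 -0.3   0.21] M [0.025 0.008 0.014] w 0.995 q [ 0.702  0.129 -0.509  1.764  0.061  1.259 -0.913] zax [ 0.461 -0.887  0.001] xax [ 0.0073  0.0031 -1.    ]
tool delta to goal [ 0.0205  0.156  -0.252 ]
[[256.96598652 239.27151004]]
```

View pics/t7.png

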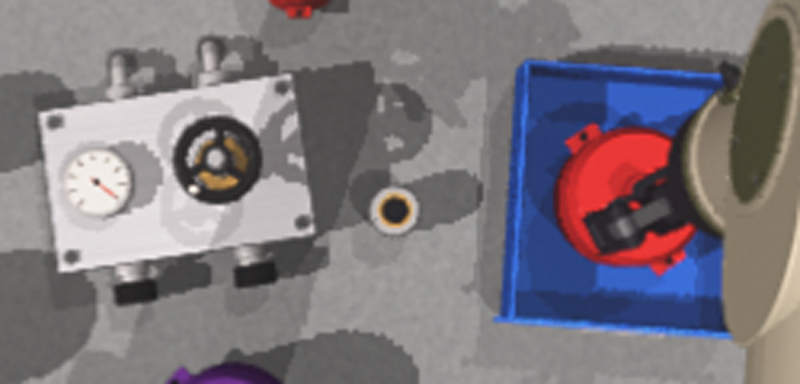

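View pics/w7.png

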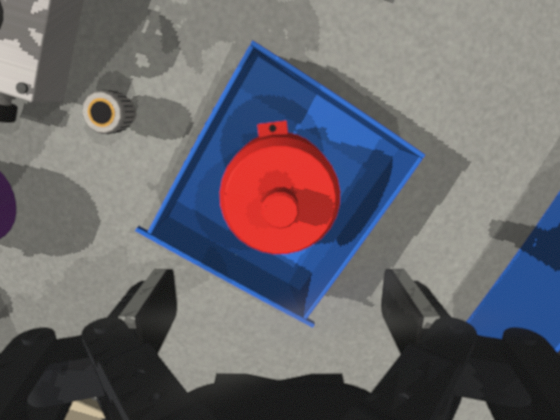

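play_rows(increments="0 0.01 -0.016 0;0 0.0155 -0.025 0;0 0.0155 -0.025 0;0 0.0155 -0.025 0;0 0.0155 -0.025 0;0 0.0155 -0.025 0;0 0.0155 -0.025 0;0 0.0155 -0.025 0;0 0.0155 -0.025 0;0 0.0155 -0.025 0;0 0.01 -0.016 0;0 0 0 0;0 0 0 0")

```text
clock: 11.1
position: [0.5012, 0.1528, 0.2007]
ee_rot: [0.366, 0.612, -0.37, 0.596]
ft_force: [1.1, -0.7, 0.9]
grip_width: 1.002
```

play_rows(increments="0 0 0 0.1;0 0 0 0.14;0 0 0 0.14;0 0 0 0.14;0 0 0 0.14;0 0 0 0.05;0 0 0 0")

```text
clock: 11.8
position: [0.5001, 0.1422, 0.196]
ee_rot: [-0.555, -0.434, 0.571, -0.42]
ft_force: [-0.5, -0.2, 0.0]
grip_width: 1.002
```

Run:
```python
from h import *
st();to(.508,.137,.15)
P=pose();c=camera("wrist");cv2.imwrite("pics/w8.png",c["img"])
print(proj(c,[[.507,.137,.1],[.51,.137,.1]],P))
```

```text
t 11.8 p [0.5001 0.1422 0.196 ] F [-0.51 -0.2   0.03] M [-0.008 -0.043 -0.025] w 1.002 q [ 0.23   0.211 -0.657  1.744  0.12   1.258 -2.3  ] zax [-0.269 -0.963  0.006] xax [-0.0299  0.0023 -0.9995]
tool delta to goal [0.0457 0.0104 0.0026]
[[282.69852892 200.84880022]
 [281.50880237 196.70318871]]
```

View pics/w8.png

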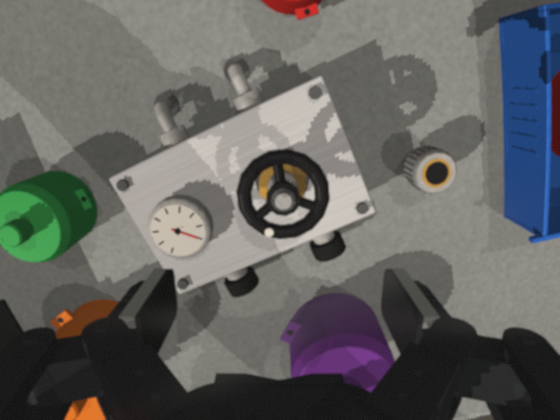

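play_rows(increments="-0.02 0 0 0;-0.03 0 0 0;-0.02 0 0 0;0 0 0 0;0.03 0 0 0;0.045 0 0 0;0.03 0 0 0;0 0 0 0;0 0 0 0")

```text
clock: 12.75
position: [0.498, 0.1363, 0.1575]
ee_rot: [-0.552, -0.438, 0.57, -0.423]
ft_force: [0.4, -0.0, 0.6]
grip_width: 0.993
```

```bash
cat >> h.py <<'E'
def wheel(name,z=.1,save=None,near=None):
    P=pose();c=camera(name);im=c["img"]
    h,s,v=cv2.split(cv2.cvtColor(im,cv2.COLOR_BGR2HSV))
    u,w=proj(c,[[.510,.137,z]],P)[0]
    m=((v<75)).astype(np.uint8); Y,X=np.mgrid[:420,:560]
    d=np.abs(proj(c,[[.510+.055,.137,z]],P)[0]-[u,w]).max()
    m[(X-u)**2+(Y-w)**2>(d*.95)**2]=0
    m=cv2.morphologyEx(m,cv2.MORPH_OPEN,np.ones((3,3),np.uint8))
    if save: cv2.imwrite(save,c["img"])
    cs=cv2.findContours(m,cv2.RETR_EXTERNAL,cv2.CHAIN_APPROX_NONE)[0]; ct=max(cs,key=cv2.contourArea)
    e=cv2.fitEllipse(cv2.convexHull(ct)); print(name,"ell",np.round(e[0],1),np.round(e[1],1),"bbox",cv2.boundingRect(ct))
    X=onz(c,[e[0]],z,P)[0]; print("wheel at",X.round(4)); return X
E
python3 - <<'E'
from h import *
st(); X=wheel("wrist",.1,"pics/w9.png"); to(X[0],X[1],.15); wheel("top")
E
```

```text
t 12.75 p [0.498  0.1363 0.1575] F [ 0.39 -0.04  0.6 ] M [-0.043 -0.032 -0.035] w 0.993 q [ 0.231  0.243 -0.652  1.796  0.144  1.185 -2.298] zax [-0.259 -0.966  0.008] xax [-3.290e-02  7.000e-04 -9.995e-01]
wrist ell [272.6 210.6] [103.2 107.7] bbox (219, 159, 108, 104)
wheel at [0.5123 0.1356 0.1   ]
tool delta to goal [ 0.0071  0.0142 -0.0032]Traceback (most recent call last):
  File "<stdin>", line 2, in <module>
  File "h.py", line 33, in wheel
    cs=cv2.findContours(m,cv2.RETR_EXTERNAL,cv2.CHAIN_APPROX_NONE)[0]; ct=max(cs,key=cv2.contourArea)
                                                                          ~~~^^^^^^^^^^^^^^^^^^^^^^^^
ValueError: max() iterable argument is empty
```

View pics/w9.png

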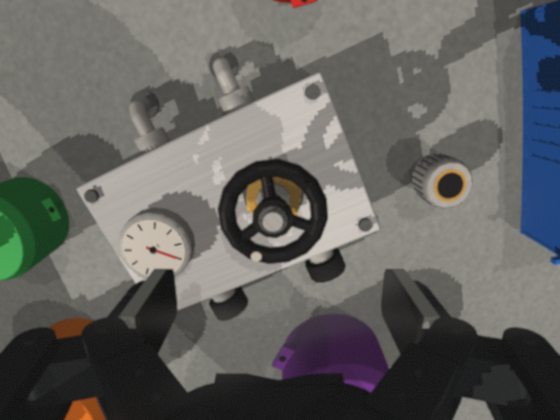

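play_rows(increments="-0.01 -0.02 0 0;0 -0.045 0 0;0 -0.015 0 0;0 0 0 0")

```text
clock: 13.25
position: [0.4228, 0.1589, 0.1767]
ee_rot: [-0.555, -0.436, 0.567, -0.425]
ft_force: [-0.1, -0.7, 0.8]
grip_width: 1.002
```

```bash
python3 -c "
from h import *
st()"
```

```text
t 13.25 p [0.4228 0.1589 0.1767] F [-0.05 -0.7   0.8 ] M [ 0.006 -0.029  0.005] w 1.002 q [ 0.242  0.057 -0.704  1.933  0.026  1.184 -2.304] zax [-0.259 -0.966  0.003] xax [-0.0226  0.003  -0.9997]
```

play_rows(increments="0 0.01 0 0;0 0.01 0 0;0 0.01 0 0;0 0.01 0 0;0 0.01 0 0;0 0.01 0 0;0 0.01 0 0;0 0.01 0 0;0 0 0 0")

```text
clock: 14.15
position: [0.5121, 0.1341, 0.1758]
ee_rot: [-0.557, -0.435, 0.567, -0.423]
ft_force: [0.4, 0.2, -0.0]
grip_width: 1.002
```

```bash
python3 -c "
from h import *
st();to(.512,.1357,.15)"
```

```text
t 14.15 p [0.5121 0.1341 0.1758] F [ 0.39  0.24 -0.02] M [-0.034  0.03  -0.044] w 1.002 q [ 0.239  0.245 -0.652  1.754  0.145  1.212 -2.289] zax [-0.263 -0.965  0.001] xax [-0.0201  0.0047 -0.9998]
tool delta to goal [ 0.0258 -0.     -0.0015]
```

play_rows(increments="0 -0.05 0 0;0 -0.05 0 0;0 0 0 0;0 0.01 0 0;0 0.01 0 0;0 0.01 0 0;0 0.01 0 0;0 0.01 0 0;0 0.01 0 0;0 0.01 0 0;0 0.01 0 0;0 0.01 0 0;0 0 0 0")

```text
clock: 15.45
position: [0.5101, 0.1337, 0.1727]
ee_rot: [-0.558, -0.435, 0.568, -0.421]
ft_force: [0.5, -0.1, -0.3]
grip_width: 0.996
```

Run:
```python
from h import *
st();X=wheel("wrist",.1,"pics/w10.png");to(X[0],X[1],.15)
```

```text
t 15.45 p [0.5101 0.1337 0.1727] F [ 0.46 -0.09 -0.31] M [ 0.037  0.038 -0.019] w 0.996 q [ 0.246  0.247 -0.658  1.759  0.143  1.209 -2.293] zax [-0.268 -0.963 -0.   ] xax [-0.0246  0.0071 -0.9997]
wrist ell [275.  222.4] [94.1 98.5] bbox (226, 175, 99, 95)
wheel at [0.5123 0.1355 0.1   ]
tool delta to goal [ 0.0226  0.003  -0.0021]
```

play_rows(increments="0.015 0.002 -0.002 0;0.02 0.003 0 0;0.02 0 0 0;0.015 0 0 0;0 0 0 0")

```text
clock: 16.0
position: [0.5113, 0.1367, 0.0976]
ee_rot: [-0.557, -0.436, 0.568, -0.421]
ft_force: [-0.4, -0.0, 0.1]
grip_width: 1.001
```

Run:
```python
from h import *
st();to(.5123,.1356,.084)
P=pose();X=wheel("wrist",.1,"pics/w11.png")
```

```text
t 16.0 p [0.5113 0.1367 0.0976] F [-0.39 -0.02  0.08] M [-0.011 -0.025 -0.   ] w 1.001 q [ 0.215  0.338 -0.641  1.829  0.21   1.068 -2.343] zax [-0.265 -0.964  0.   ] xax [-0.0251  0.0068 -0.9997]
tool delta to goal [0.0136 0.0016 0.0008]
wrist ell [287.5 284.8] [140.9 169.3] bbox (207, 206, 160, 145)
wheel at [0.5123 0.1327 0.1   ]
```

View pics/w11.png

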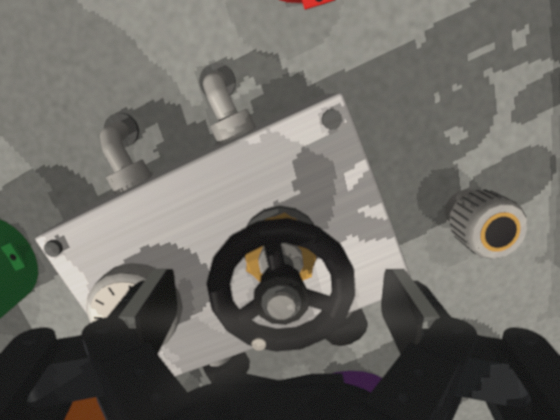

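play_rows(increments="0.007 0.001 0 0;0.005 0.001 0 0;0.001 0 0 0;0 0 0 0")

```text
clock: 16.45
position: [0.5144, 0.1371, 0.0863]
ee_rot: [-0.558, -0.436, 0.566, -0.422]
ft_force: [-0.6, -0.5, -0.4]
grip_width: 1.001
```

Run:
```python
from h import *
st();to(.5123,.1356,.084)
```

```text
t 16.45 p [0.5144 0.1371 0.0863] F [-0.61 -0.53 -0.42] M [-0.045 -0.034 -0.012] w 1.001 q [ 0.209  0.356 -0.635  1.834  0.224  1.044 -2.351] zax [-0.264 -0.964 -0.002] xax [-0.0212  0.0075 -0.9997]
tool delta to goal [ 0.0024 -0.0015  0.002 ]
```

play_rows(increments="0 0 0 0;0 0 0 0;0 0 0 0;0 0 0 0;0 0 0 0", hand=1, squeeze=25)

```text
clock: 16.95
position: [0.5141, 0.1351, 0.0877]
ee_rot: [-0.557, -0.434, 0.568, -0.423]
ft_force: [-0.6, 0.3, 0.5]
grip_width: 0.714
```

Run:
```python
from h import *
st();P=pose();c=camera("wrist");cv2.imwrite("pics/w12.png",c["img"])
```

```text
t 16.95 p [0.5141 0.1351 0.0877] F [-0.65  0.34  0.49] M [-0.248  0.078  0.071] w 0.714 q [ 0.21   0.354 -0.634  1.834  0.225  1.049 -2.351] zax [-0.265 -0.964  0.002] xax [-0.0219  0.0036 -0.9998]
```

View pics/w12.png

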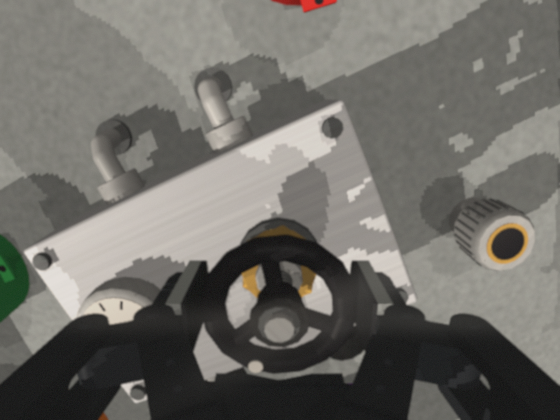

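play_rows(increments="-0.0002 0 0 -0.08;-0.0002 0 0 -0.08;-0.0002 0 0 -0.08")

```text
clock: 17.3
position: [0.5142, 0.1362, 0.0882]
ee_rot: [-0.501, -0.501, 0.509, -0.488]
ft_force: [0.6, 2.3, -1.0]
grip_width: 0.715
```

```bash
cat >> h.py <<'E'
def yaw():
    o=get_obs(); p,R=pose(o); q=np.array(o["joint_pos"]); z=R[:,2]
    F=np.array(o["ft_force"]);M=np.array(o["torque"])
    print("t",round(float(o["clock"]),2),"p",p.round(4),"yaw",round(float(np.arctan2(z[1],z[0])),3),"j7",round(float(q[6]),3),"F",F.round(2),"M",M.round(3),"w",round(float(o["grip_width"]),3),"tilt",R[:2,0].round(3),"d_tool",(R.T@(np.array([.5123,.1356,p[2]])-p)).round(4))
E
python3 -c "
from h import *
yaw()"
```

```text
t 17.3 p [0.5142 0.1362 0.0882] yaw -1.592 j7 -2.119 F [ 0.62  2.33 -0.98] M [ 0.065  0.004 -0.239] w 0.715 tilt [-0.021  0.005] d_tool [ 0.     -0.0019  0.0007]
```

play_rows(increments="-0.0003 0 0 -0.1;-0.0003 0 0 -0.1;-0.0003 0 0 -0.1;-0.0003 0 0 -0.1;-0.0003 0 0 -0.1;-0.0003 0 0 -0.1")

```text
clock: 17.9
position: [0.5135, 0.1392, 0.0897]
ee_rot: [0.328, 0.634, -0.329, 0.618]
ft_force: [-2.4, 1.8, -0.6]
grip_width: 0.714
```

```bash
python3 -c "
from h import *
yaw()"
```

```text
t 17.9 p [0.5135 0.1392 0.0897] yaw -0.966 j7 -1.534 F [-2.4   1.81 -0.61] M [-0.119  0.135 -0.308] w 0.714 tilt [-0.022  0.009] d_tool [-0.     -0.003   0.0023]
```

play_rows(increments="-0.0003 -0.0002 0 -0.1;-0.0003 -0.0002 0 -0.1;-0.0003 -0.0002 0 -0.1;-0.0003 -0.0002 0 -0.1;-0.0003 -0.0002 0 -0.1;-0.0003 -0.0002 0 -0.1;-0.0003 -0.0002 0 -0.1")

```text
clock: 18.6
position: [0.5106, 0.1413, 0.0916]
ee_rot: [0.086, 0.711, -0.08, 0.693]
ft_force: [-3.8, 0.8, 0.9]
grip_width: 0.714
```

```bash
python3 -c "
from h import *
yaw()"
```

```text
t 18.6 p [0.5106 0.1413 0.0916] yaw -0.234 j7 -0.858 F [-3.82  0.76  0.92] M [ 0.041  0.229 -0.304] w 0.714 tilt [-0.024  0.012] d_tool [-0.0001 -0.0051  0.003 ]
```

play_rows(increments="-0.0002 -0.002 0 -0.06;-0.0002 -0.002 0 -0.06;-0.0002 -0.001 0 -0.06;-0.0002 0 0 -0.06")

```text
clock: 19.0
position: [0.5093, 0.1415, 0.0925]
ee_rot: [-0.0, 0.715, 0.014, 0.699]
ft_force: [-3.5, -1.7, -1.9]
grip_width: 0.714
```

```bash
sed -i 's/\[.5123,.1356,p\[2\]\]/[.5094,.1364,p[2]]/' h.py; python3 -c "
from h import *
yaw()"
```

```text
t 19.0 p [0.5093 0.1415 0.0925] yaw 0.021 j7 -0.618 F [-3.47 -1.73 -1.9 ] M [-0.474 -0.055 -0.18 ] w 0.714 tilt [-0.022  0.02 ] d_tool [-0.0001 -0.0051 -0.0001]
```

play_rows(increments="-0.0001 0 -0.0002 -0.05;-0.0001 0 -0.0002 -0.05;-0.0001 0 -0.0002 -0.05;-0.0001 0 -0.0002 -0.05")

```text
clock: 19.4
position: [0.5083, 0.1414, 0.0928]
ee_rot: [-0.073, 0.709, 0.089, 0.695]
ft_force: [-2.7, -0.7, 1.4]
grip_width: 0.709
```

```bash
python3 -c "
from h import *
yaw()"
```

```text
t 19.4 p [0.5083 0.1414 0.0928] yaw 0.229 j7 -0.429 F [-2.68 -0.66  1.41] M [-0.017  0.009 -0.212] w 0.709 tilt [-0.022  0.02 ] d_tool [-0.0001 -0.0051 -0.0001]
```

play_rows(increments="-0.0001 0 -0.0001 -0.03;-0.0001 0 -0.0001 -0.03;-0.0001 0 -0.0001 -0.03;-0.0001 0 -0.0001 -0.03")

```text
clock: 19.8
position: [0.5078, 0.1412, 0.0932]
ee_rot: [-0.116, 0.702, 0.133, 0.689]
ft_force: [-2.2, -0.7, 1.1]
grip_width: 0.713
```

```bash
python3 -c "
from h import *
yaw()"
```

```text
t 19.8 p [0.5078 0.1412 0.0932] yaw 0.355 j7 -0.315 F [-2.19 -0.68  1.08] M [-0.013  0.102 -0.213] w 0.713 tilt [-0.022  0.02 ] d_tool [-0.0001 -0.005  -0.0001]
```

play_rows(increments="-0.0001 0 -0.0001 -0.035;-0.0001 0 -0.0001 -0.035;-0.0001 0 -0.0001 -0.035;-0.0001 0 -0.0001 -0.03")

```text
clock: 20.2
position: [0.5071, 0.1409, 0.0936]
ee_rot: [-0.166, 0.691, 0.184, 0.679]
ft_force: [-3.4, -0.3, 1.2]
grip_width: 0.713
```

```bash
python3 -c "
from h import *
yaw()"
```

```text
t 20.2 p [0.5071 0.1409 0.0936] yaw 0.5 j7 -0.184 F [-3.35 -0.33  1.23] M [-0.007  0.148 -0.277] w 0.713 tilt [-0.023  0.02 ] d_tool [-0.0001 -0.0051 -0.0001]
```

play_rows(increments="-0.0001 0 -0.0001 -0.03;-0.0001 0 -0.0001 -0.03;-0.0001 0 -0.0001 -0.03")

```text
clock: 20.5
position: [0.5067, 0.1406, 0.0938]
ee_rot: [-0.199, 0.682, 0.217, 0.67]
ft_force: [-3.3, -1.6, 0.4]
grip_width: 0.714
```

```bash
python3 -c "
from h import *
yaw()"
```

```text
t 20.5 p [0.5067 0.1406 0.0938] yaw 0.597 j7 -0.097 F [-3.28 -1.55  0.39] M [ 0.062  0.216 -0.248] w 0.714 tilt [-0.023  0.02 ] d_tool [-0.0001 -0.005  -0.0001]
```

Still only drag. Continuing in small steps.

play_rows(increments="-0.0001 0 -0.0001 -0.035;-0.0001 0 -0.0001 -0.035;-0.0001 0 -0.0001 -0.035;-0.0001 0 -0.0001 -0.03")

```text
clock: 20.9
position: [0.5061, 0.1402, 0.0939]
ee_rot: [-0.246, 0.665, 0.266, 0.654]
ft_force: [-3.0, -0.6, -0.7]
grip_width: 0.713
```

```bash
python3 -c "
from h import *
yaw()"
```

```text
t 20.9 p [0.5061 0.1402 0.0939] yaw 0.74 j7 0.032 F [-2.98 -0.59 -0.74] M [ 0.115  0.187 -0.779] w 0.713 tilt [-0.024  0.02 ] d_tool [-0.0002 -0.005  -0.0001]
```

play_rows(increments="0 0 0 0.06;0 0 0 0")

```text
clock: 21.1
position: [0.5063, 0.1404, 0.0939]
ee_rot: [-0.226, 0.672, 0.246, 0.661]
ft_force: [-1.9, 0.1, 0.2]
grip_width: 0.714
```

```bash
python3 -c "
from h import *
yaw()"
```

```text
t 21.1 p [0.5063 0.1404 0.0939] yaw 0.682 j7 -0.019 F [-1.92  0.06  0.21] M [ 0.123  0.156 -0.524] w 0.714 tilt [-0.024  0.022] d_tool [-0.0002 -0.0051 -0.0001]
```

The stop is felt: 0.52 N m is held, and the slope matches the bush stiffness. I hold briefly, then ease back.

play_rows(increments="0 0 0 0;0 0 0 0")

```text
clock: 21.3
position: [0.5063, 0.1404, 0.0939]
ee_rot: [-0.227, 0.672, 0.247, 0.66]
ft_force: [-2.9, -0.6, 0.4]
grip_width: 0.714
```

```bash
python3 -c "
from h import *
yaw()"
```

```text
t 21.3 p [0.5063 0.1404 0.0939] yaw 0.685 j7 -0.016 F [-2.91 -0.65  0.35] M [ 0.141  0.137 -0.554] w 0.714 tilt [-0.024  0.021] d_tool [-0.0002 -0.0051 -0.0001]
```

play_rows(increments="0 0 0.0002 0.06;0 0 0.0004 0.08;0.0001 0 0.0004 0.08;0.0002 0 0.0004 0.08;0.0002 0 0.0004 0.08;0.0002 0 0.0004 0.08")

```text
clock: 21.9
position: [0.5084, 0.1414, 0.0932]
ee_rot: [-0.07, 0.71, 0.086, 0.695]
ft_force: [-3.2, 0.1, 0.4]
grip_width: 0.709
```

```bash
python3 -c "
from h import *
yaw()"
```

```text
t 21.9 p [0.5084 0.1414 0.0932] yaw 0.221 j7 -0.435 F [-3.19  0.06  0.42] M [-0.07  -0.001  0.168] w 0.709 tilt [-0.023  0.02 ] d_tool [-0.0001 -0.0051 -0.0001]
```

play_rows(increments="0.0003 0 0.0005 0.1;0.0002 0 0.0005 0.1;0.0003 0 0.0005 0.1;0.0002 0 0.0005 0.1;0.0003 0 0.0005 0.1;0.0002 0 0.0005 0.1")

```text
clock: 22.5
position: [0.5113, 0.1411, 0.0916]
ee_rot: [0.14, 0.702, -0.132, 0.685]
ft_force: [-2.7, -0.2, 0.5]
grip_width: 0.71
```

```bash
python3 -c "
from h import *
yaw()"
```

```text
t 22.5 p [0.5113 0.1411 0.0916] yaw -0.387 j7 -0.993 F [-2.71 -0.16  0.52] M [-0.298 -0.072  0.256] w 0.71 tilt [-0.021  0.016] d_tool [-0.     -0.0051  0.    ]
```

play_rows(increments="0.0003 0 0.0005 0.1;0.0002 0 0.0005 0.1;0.0003 0 0.0005 0.1;0.0002 0 0.0005 0.1;0.0003 0 0.0005 0.1;0.0002 0 0.0005 0.1;0.0002 0 0.0004 0.08;0 0 0 0")

```text
clock: 23.3
position: [0.5137, 0.1388, 0.0897]
ee_rot: [0.361, 0.615, -0.363, 0.6]
ft_force: [-0.3, -0.4, -0.2]
grip_width: 0.708
```

```bash
python3 -c "
from h import *
yaw()"
```

```text
t 23.3 p [0.5137 0.1388 0.0897] yaw -1.075 j7 -1.634 F [-0.3  -0.35 -0.18] M [-0.383 -0.021  0.203] w 0.708 tilt [-0.019  0.009] d_tool [ 0.0001 -0.0049  0.    ]
```

play_rows(increments="0 0 0 0;0 0 0 0;0 0 0 0;0 0 0 0;0 0 0 0", hand=-1)

```text
clock: 23.8
position: [0.5144, 0.1389, 0.0899]
ee_rot: [0.359, 0.616, -0.36, 0.602]
ft_force: [0.4, -0.2, 0.2]
grip_width: 1.004
```

play_rows(increments="-0.005 0 0 0;-0.01 0 0 0;-0.02 0 0 0;-0.03 0 0 0;-0.04 0 0 0;-0.04 0 0 0;0 0 0 0;0 0 0 0")

```text
clock: 24.6
position: [0.5166, 0.138, 0.2451]
ee_rot: [0.359, 0.616, -0.359, 0.603]
ft_force: [-0.7, 0.2, -0.3]
grip_width: 1.001
```

Run:
```python
from h import *
yaw();c=camera("wrist");cv2.imwrite("pics/w13.png",c["img"])
c=camera("top");cv2.imwrite("pics/t13.png",c["img"])
c=camera("scene");cv2.imwrite("pics/s13.png",c["img"])
```

```text
t 24.6 p [0.5166 0.138  0.2451] yaw -1.064 j7 -1.523 F [-0.72  0.18 -0.32] M [-0.06  -0.028  0.093] w 1.001 tilt [-0.016  0.01 ] d_tool [ 0.0001 -0.0071 -0.0021]
```

View pics/w13.png

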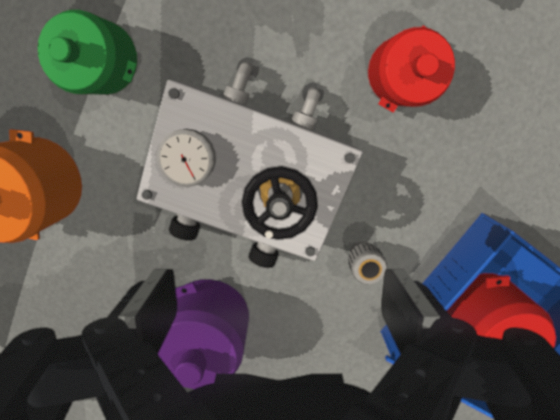

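View pics/s13.png

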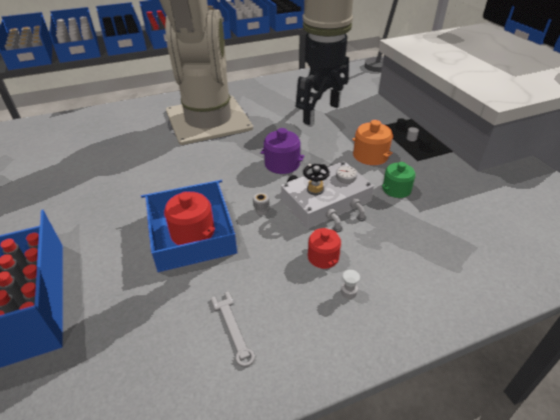

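Run:
```python
from h import *
g=get_obs()
c=camera("wrist")
f=lambda uv,P:onz(c,uv,.1,P)
def R(z,xax):
    x=np.array([xax[0],xax[1],-1.]);x/=np.linalg.norm(x);z=np.array(z);z-=x*(x@z);z/=np.linalg.norm(z);return np.c_[x,np.cross(z,x),z]
P8=(np.array([.5001,.1422,.196]),R([-.269,-.963,.006],[-.03,.0023]))
P13=pose()
for P,uv in ((P8,[[269,232],[283,194]]),(P13,[[268,234],[280,203]])):
    a=f(uv,P);d=a[0]-a[1];print(a.round(4).tolist(),np.arctan2(d[1],d[0]))
```

```text
[[0.4876, 0.1514, 0.1], [0.5112, 0.1349, 0.1]] 2.533167880556454
[[0.482, 0.1314, 0.1], [0.5104, 0.1359, 0.1]] -2.987307064593029
```

The dot on the wheel has turned 0.76 rad net, which matches the tool record (about 0.8). That puts the wheel about 4 mm below its stop.

Run:
```python
from h import *
print(workorder.hand_in()); st()
```

```text
the job is handed in; nothing more can be done
None
the job is handed in; nothing more can be done
```

The job is handed in, at about 25 s of the 67 s allowed; no verdict was reported, and my last checks all agreed.

- **Cover:** I lifted the larger red cover off the valve by its knob and set it down until it bore on the bin floor. The reading peaked briefly at 64 N there, from a 4 mm overshoot. After letting go, the last pictures show it upright in the blue bin, and the other parts look where they were.
- **Opening the valve:** I held the wheel across the rim and turned it about 2.4 rad counter-clockwise to the stop, with the hand rising 2.5 mm per rad. Readings taken between moves never showed more than about 2 N of vertical force.
- **At the stop:** The first contact read about 0.78 N m, a bush twist of about 0.19 rad. That is close to the 0.2 rad limit and firmer than I meant. I backed off at once and held about 0.53 N m for 0.2 s.
- **Easing back:** The wheel's white dot puts it about 1.6 rad (some 4 mm) below the stop. The tool record gives about 0.82 rad net opening from the start and the dot 0.76, a small disagreement well inside the tolerance.
- **Letting go:** The hand is open and clear above the valve, with wrist forces near zero.
- **Off nominal:** The tool was tilted about 0.02 to 0.03 rad and gripped the wheel about 5 mm off-centre along the pads. Sideways readings stayed below about 4 N.

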